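# Test the long-armed limit switch of an autosampler tray drive

### The job

Function-test the limit switch with the long roller arm at one end of the autosampler's tray drive: with the gripper, push its roller arm over sideways, away from the vial carriage in the middle, to about 45 degrees so that it trips (do not lay it flat), and hold it there for about a second. Then let it spring back upright, and leave the short-armed switch at the other end alone.

Things in the scene. Friction and masses are not known exactly. Their poses are not given: they have to be found in the camera images.
- drive: Tray drive, fixed to the bench: grey plate 130 x 400 x 12 mm. Origin: centre of its underside; y along the rail, z up. Vial carriage (100 x 80 mm, top 86 mm up, fixed) at the origin. At y = +150 and -150 mm, either way round, the two switches: same grey housing (x -35 to -5, 34 mm wide in y, top 87 mm up), upright steel arm with white roller, pivot 74 mm up; arms 75 and 35 mm long.
- long_arm (a joint): Lean of the long arm (75 mm from pivot to roller centre; 10 mm wide in y) in rad. 0 = upright, where a spring returns it; positive leans to the drive's +y, negative to its -y; stops at 1.4 each way. Trips at 0.52 (30 degrees) either way. Spring 0.25 N m per rad: about 4 N at the contact for 45 degrees.
- long_roller (a point): Centre of the long arm's roller (20 mm in diameter, 10 mm thick, axis along the drive's x): 149 mm above the bench when upright, at x = +11 mm in the drive's frame. Moves with the arm. The steel arm, 5 mm thick, lies beside it, centred 7.5 mm to its -x side. 100 mm of free space between roller and carriage.
- short_arm (a joint): Lean of the other switch's short arm (35 mm from pivot to roller centre, which is 109 mm above the bench) in rad; 0 = upright, same signs. To be left alone.

How it is judged (in metres and radians):
On the way:
1. the long arm is leaned more than 0.52 rad (30 degrees) away from the carriage, tripping the switch, for 0.3 s (((y of long_roller in the frame of drive above 0 m and value of joint long_arm above 0.52 rad) or (y of long_roller in the frame of drive below 0 m and value of joint long_arm below -0.52 rad))), for 0.3 s.
At the end, for the whole second after the job is handed in: After the switch has been tripped, the long arm has sprung back to within 0.1 rad of upright, and the short arm stands within 0.1 rad of upright (value of joint long_arm between -0.1 and 0.1 rad and value of joint short_arm between -0.1 and 0.1 rad); the robot touches nothing.
It fails at once if the long arm is laid almost flat (more than 1.2 rad, 69 degrees) (value of joint long_arm above 1.2 rad or value of joint long_arm below -1.2 rad).
It fails at once if the short arm is deflected by more than 0.25 rad (value of joint short_arm above 0.25 rad or value of joint short_arm below -0.25 rad).
It also fails if it takes over 35 s, if anything falls off the work surface, if the arm or the gripper's body presses on something with over 40 N, if the wrist force passes 120 N, or if a joint passes its speed limit or range.

### The arm

A 6-joint arm with a two-finger parallel gripper is mounted at the origin on the work surface. World frame = base frame: x ahead of the robot, y to its left, z up, the work surface at z = 0. Lengths are in mm, angles in rad, forces in N, time in s.
With the tool pointing down it reaches from about 350 to 875 mm from the base axis. Payload 4.2 kg.
Tool frame: the origin (TCP) lies at the very end of the fingers, on their centre line; the grasp point (between the pads) lies 19 mm behind it; y points along the fingers, z is the direction in which the jaws open and shut, and the axes are right-handed (so a half turn about y gives the same grasp; the last joint's range is limited). The gripper opens to 85 mm and grips with 20 to 120 N. Pads are 22 mm wide; open, the fingers measure 114 mm over their backs; the gripper's body (76 mm by 85 mm) begins 54 mm behind the grasp point. The pads swing forward as they close: fully open they stand 13 mm farther back than shut.
Start: joints at [1.55, 0.385, 0.008, 0, -1.194, -0.259], TCP at [172.57, 600.682, 203.812] pointing down, gripper open.
Joint ranges: [-3.14, 3.14], [-1.21, 2.06], [-1.07, 1.41], [-3.16, 2.05], [-2.99, -0.16], [-3.1, 3.1]. Speed limits (rad/s): [2.79, 2.79, 3.14, 3.14, 3.14, 3.14].

### API

Orientations are given as a unit quaternion [x, y, z, w].
In Python, from bench import arm gives the robot as it stands.
- The arm moves only by the shell command python3 -m creep 'ROWS'. ROWS is JSON, a list of rows, each an object with "delta_pos": the shift along the tool's x, y, z in mm, a list of three; "rot": the turn, a rotation vector about the tool's x, y, z in rad, a list of three; "jaw": the finger opening in mm, from 0 to 85.4. A call has exactly 10 rows; each row shifts and turns the commanded pose from where the row before left it, along the tool's axes as they then stand; what a row does not reach is not made up. A row lasts 1/12 s, in which the tool goes at most 41.7 mm and 7.16 degrees, less where a joint would pass 70% of its speed; a pose out of reach is approached as far as the arm can. A call is refused whole if a number of a shift passes 41.7 or a number of a turn 0.125, either way. A call with a gripper value outside its range is refused whole. The fingers move at their own pace and stop on an object; the grip force is fixed at half the most. Time passes only in rows, so rows that do not move let the fingers close, or fill a call up. It gives the time, the measured TCP pose, the force and the opening at its end, in the units of the state.
- arm.read_state(): the state, without advancing time (a new reading comes with each control period).
- arm.get_image(name): name is "scene" or "top"; returns the picture (480x640x3 uint8, red, green, blue); there is no depth.
- arm.calibration(name): a dict with "intrinsics" (3x3 intrinsics, pixels), "dist_coeffs" ([k1, k2, p1, p2, k3] as OpenCV has them; the pictures are not rectified), "R" (3x3) and "t" (3): a world point X has camera coordinates R X + t. Camera axes: x right, y down, z forward; pixel columns grow to the right and rows downward; lengths in mm; the calibration is good to about 2 mm. A picture is of the moment at which its call begins. calibration takes no time and is no camera call.
- arm.job_done(): hands the job in, once; it reports no verdict.
Trained networks look in the newest picture that a camera, given by its name, has taken for a name from the list of things; names that differ only in an ending like _2 or _b are one class to them, and where a whole thing is asked for, a point or a joint stands for the part that bears it (a point fixed in the world has none). Each returns a list of dicts, best first, with "p" (0 to 1); they miss things now and then, are a little off and sometimes report something else, mostly with a low value. They report only what shows in the picture. A call takes as long as a camera call.
- arm.find_in(camera, target): "location" ([column, row] in pixels, amid what is visible of it).
- arm.masks_of(camera, target): "pixels" (480x640 bool, what is visible of it) and "location" ([column, row] in pixels, amid what is visible of it).
The state is a dict: "clock": time; "joints": joint angles; "joint_vel": joint speeds; "joint_efforts": joint torques, N m; "position": TCP position; "ee_rot": TCP orientation; "contact_force": force on the tool from outside, world axes, zero at the start; "wrist_torque": the same for the moment, N m; "gripper_width": finger opening in mm.
Only numpy, scipy, OpenCV 4.12 (cv2) and the standard library are available. Lean on these libraries where they do the work, as an engineer would, in place of code of your own. Each camera call takes 0.05 s, during which the arm holds its last target. There are 200 camera calls.

## Working session

There is one attempt and no reset: what is moved stays moved. The work goes in short steps, Python scripts to look and compute and a shell command to move; the robot and the scene stay as the last step left them, time stands still between calls to the robot, and variables do not carry over. Pictures are saved under pics/ and viewed, about 8 in all and at most 12, crops included, and the job is handed in when it is done.

```bash
mkdir -p pics
python3 - <<'E'
from bench import arm
import cv2,numpy as np
s=arm.read_state(); print(s['clock'],s['position'],s['ee_rot'],s['gripper_width'])
for c in('scene','top'):
    im=arm.get_image(c); cv2.imwrite(f'pics/{c}1.png',im[:,:,::-1])
    for t in('drive','long_arm','long_roller','short_arm'):
        print(c,t,[(np.round(d['location'],1).tolist(),round(d['p'],2)) for d in arm.find_in(c,t)[:3]])
    k=arm.calibration(c); print({a:np.round(b,3).tolist() for a,b in k.items()})
E
```

```text
0.0 [172.40579436 600.09604704 202.72388102] [-0.09860314 -0.69941862  0.70095751  0.09874001] 85.48073895706209
scene drive [([237.2, 315.7], 0.8)]
scene long_arm [([318.4, 205.4], 0.64)]
scene long_roller [([315.8, 208.0], 0.65)]
scene short_arm [([163.5, 328.8], 0.88)]
{'intrinsics': [[475.257, 0.0, 321.857], [0.0, 475.257, 231.05], [0.0, 0.0, 1.0]], 'dist_coeffs': [-0.125, 0.0, 0.0, 0.0, 0.0], 'R': [[0.608, 0.794, -0.001], [0.514, -0.395, -0.762], [-0.605, 0.463, -0.648]], 't': [-385.122, -166.584, 1092.47]}
top drive []
top long_arm [([281.5, 284.0], 0.54)]
top long_roller [([280.4, 282.9], 0.71)]
top short_arm [([475.9, 250.2], 0.47)]
{'intrinsics': [[621.445, 0.0, 309.198], [0.0, 621.445, 237.917], [0.0, 0.0, 1.0]], 'dist_coeffs': [-0.164, 0.0, 0.0, 0.0, 0.0], 'R': [[0.005, -1.0, -0.024], [-0.992, -0.002, -0.125], [0.125, 0.025, -0.992]], 't': [50.115, 589.869, 956.903]}
```

View pics/scene1.png

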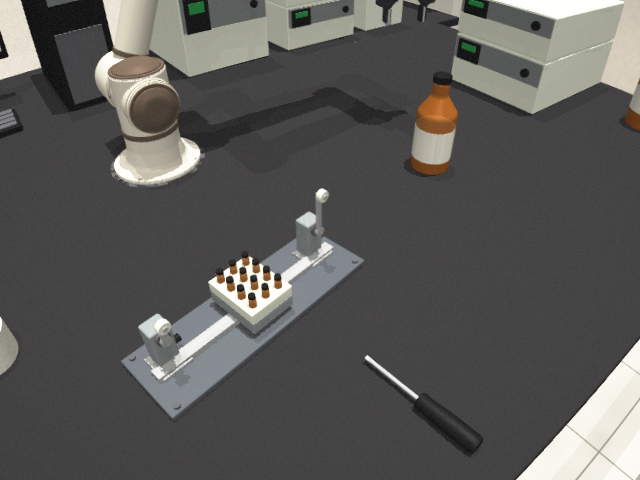

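View pics/top1.png

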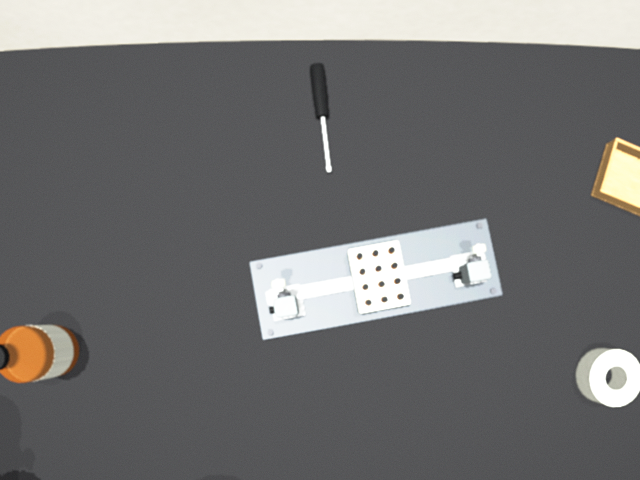

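The scene view shows the tray drive with the long arm at the far end (roller at about 322,196) and the short arm at the near end (163,327). In the top view the long arm is on the left (about 280,285) and the short one on the right (477,255). The housings lie on the image-lower side, so drive +x is about world +x, and the long arm is at the drive's +y.

```bash
cat > h.py <<'E'
from bench import arm
import cv2,numpy as np
from scipy.spatial.transform import Rotation as Rn
def proj(c,P):
    k=arm.calibration(c)
    return cv2.projectPoints(np.float64(P).reshape(-1,1,3),cv2.Rodrigues(np.array(k['R']))[0],np.float64(k['t']),np.array(k['intrinsics']),np.array(k['dist_coeffs']))[0][:,0]
def W(p,L):
    L=np.float64(L).reshape(-1,3); return Rn.from_euler('z',p[2]).apply(L)+[p[0],p[1],0]
E
python3 - <<'E'
from h import *
from scipy.optimize import least_squares
C=np.array([[65,200,12],[65,-200,12],[-65,-200,12],[-65,200,12]])
top=np.array([[250,262],[487,220],[501,295],[263,339]]); sc=np.array([[364,262],[177,411],[124,360]])
f=lambda p:np.r_[(proj('top',W(p,C))-top).ravel(),(proj('scene',W(p,C[:3]))-sc).ravel()]
r=least_squares(f,[500,0,.1]); p=r.x; print(p,r.fun.round(1))
np.save('p.npy',p)
L=[[11,150,149],[11,-150,109],[0,0,86],[11,200,149],[3.5,150,74]]
print(W(p,L).round(1))
for c in('scene','top'):
    im=cv2.imread(f'pics/{c}1.png')
    q=proj(c,W(p,np.r_[L,C])); print(c,q.round(1).tolist())
    for u in q: cv2.drawMarker(im,tuple(int(round(a)) for a in u),(0,0,255),0,5,1)
    x,y=(110,170) if c=='scene' else (240,200)
    cv2.imwrite(f'pics/{c}2.png',cv2.resize(im[y:y+250 if c=='scene' else y+150,x:x+270],None,fx=2,fy=2,interpolation=2))
E
cd pics; python3 -c "
import cv2,numpy as np;cv2.imwrite('both.png',np.vstack([cv2.imread('scene2.png')[:300],cv2.imread('top2.png')]))"
```

```text
[ 5.26141138e+02 -5.33232897e+01  1.83105637e-01] [-3.2 -0.5 -2.4 -1.8 -0.2  0.4 -2.8  1.1  1.1 -3.5 -4.   5.3 -3.1 -1.4]
[[ 509.6   96.2  149. ]
 [ 564.3 -198.8  109. ]
 [ 526.1  -53.3   86. ]
 [ 500.5  145.3  149. ]
 [ 502.3   94.8   74. ]]
scene [[322.6, 194.6], [163.7, 325.1], [248.6, 271.5], [343.5, 181.0], [319.2, 229.7], [365.1, 258.5], [173.0, 416.3], [120.9, 358.6], [310.2, 226.3]]
top [[275.9, 284.3], [476.5, 249.2], [378.1, 275.8], [241.1, 290.5], [280.5, 291.6], [246.8, 261.5], [484.6, 218.2], [500.8, 295.4], [260.2, 340.1]]
```

View pics/both.png

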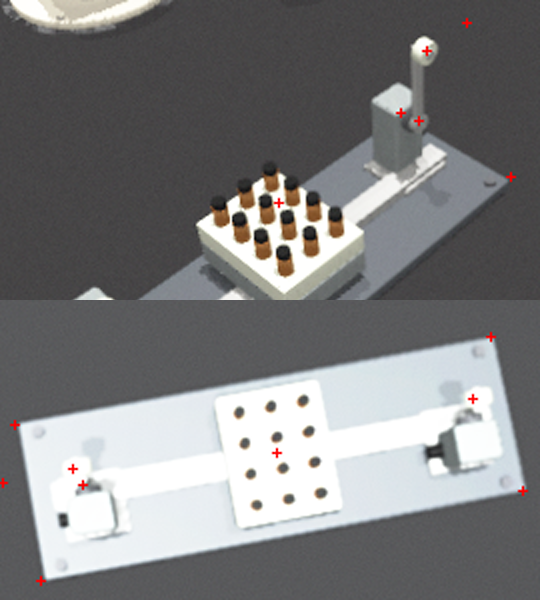

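Plate overlay agrees to about 3 mm; the roller estimate (510, 96, 149) sits on the roller in both views. Now I'll compute the moves in tool axes.

```bash
cat >> h.py <<'E'
p=np.load('p.npy')
def st():
    s=arm.read_state(); R=Rn.from_quat(s['ee_rot']); D=Rn.from_euler('z',p[2])
    d=D.inv().apply(s['position']-np.r_[p[:2],0])
    print('t',round(s['clock'],2),'drive-frame tcp',d.round(1),'F drive',D.inv().apply(s['contact_force']).round(1),'w',round(s['gripper_width'],1))
    print('tool axes in drive (cols)\n',(D.inv()*R).as_matrix().round(3),'rotvec to align',(R.inv()*D*Rn.from_matrix([[-1,0,0],[0,0,-1],[0,-1,0]])).as_rotvec().round(3))
    return d
E
python3 -c "from h import *; st()"
```

```text
t 0.5 drive-frame tcp [-228.6  707.4  203.8] F drive [1.1 0.4 0.6] w 85.5
tool axes in drive (cols)
 [[-0.895 -0.    -0.447]
 [ 0.447 -0.    -0.895]
 [ 0.    -1.     0.   ]] rotvec to align [-0.    -0.463  0.   ]
```

```bash
python3 -m creep '[{"delta_pos":[0,-5,0],"rot":[0,-0.116,0],"jaw":0},{"delta_pos":[0,-5,0],"rot":[0,-0.116,0],"jaw":0},{"delta_pos":[0,-5,0],"rot":[0,-0.116,0],"jaw":0},{"delta_pos":[0,-5,0],"rot":[0,-0.115,0],"jaw":0},{"delta_pos":[-13,0,34],"rot":[0,0,0],"jaw":0},{"delta_pos":[-13,0,34],"rot":[0,0,0],"jaw":0},{"delta_pos":[-13,0,34],"rot":[0,0,0],"jaw":0},{"delta_pos":[-13,0,34],"rot":[0,0,0],"jaw":0},{"delta_pos":[-13,0,34],"rot":[0,0,0],"jaw":0},{"delta_pos":[-13,0,34],"rot":[0,0,0],"jaw":0}]'; python3 -c "from h import *; st()"
```

```text
clock: 1.33
position: [287.0, 412.7, 224.0]
ee_rot: [-0.065, 0.704, -0.704, 0.065]
contact_force: [0.4, 0.5, 0.7]
gripper_width: 0.1
t 1.33 drive-frame tcp [-150.3  501.8  224. ] F drive [0.5 0.4 0.7] w 0.1
tool axes in drive (cols)
 [[-1.     0.     0.001]
 [-0.001  0.    -1.   ]
 [-0.    -1.    -0.   ]] rotvec to align [ 0.     0.001 -0.   ]
```

```bash
python3 -m creep '[{"delta_pos":[-15,0,36],"rot":[0,0,0],"jaw":0},{"delta_pos":[-15,0,36],"rot":[0,0,0],"jaw":0},{"delta_pos":[-15,0,36],"rot":[0,0,0],"jaw":0},{"delta_pos":[-15,0,36],"rot":[0,0,0],"jaw":0},{"delta_pos":[-15,0,36],"rot":[0,0,0],"jaw":0},{"delta_pos":[-15,0,36],"rot":[0,0,0],"jaw":0},{"delta_pos":[-15,0,36],"rot":[0,0,0],"jaw":0},{"delta_pos":[-15,0,36],"rot":[0,0,0],"jaw":0},{"delta_pos":[-15,0,36],"rot":[0,0,0],"jaw":0},{"delta_pos":[-15,0,36],"rot":[0,0,0],"jaw":0}]'; python3 -c "from h import *; st()"
```

```text
clock: 2.17
position: [500.3, 85.9, 224.3]
ee_rot: [-0.064, 0.704, -0.704, 0.065]
contact_force: [0.6, 0.6, 0.1]
gripper_width: -0.2
t 2.17 drive-frame tcp [-1.000e-01  1.416e+02  2.243e+02] F drive [0.7 0.5 0.1] w -0.2
tool axes in drive (cols)
 [[-1.     0.001  0.   ]
 [-0.     0.    -1.   ]
 [-0.001 -1.    -0.   ]] rotvec to align [ 0.     0.    -0.001]
```

```bash
python3 -m creep '[{"delta_pos":[-2,0,16],"rot":[0,0,0],"jaw":0},{"delta_pos":[-2,0,16],"rot":[0,0,0],"jaw":0},{"delta_pos":[-3,0,16],"rot":[0,0,0],"jaw":0},{"delta_pos":[0,0,0],"rot":[0,0,0],"jaw":0},{"delta_pos":[0,20,0],"rot":[0,0,0],"jaw":0},{"delta_pos":[0,20,0],"rot":[0,0,0],"jaw":0},{"delta_pos":[0,20,0],"rot":[0,0,0],"jaw":0},{"delta_pos":[0,20,0],"rot":[0,0,0],"jaw":0},{"delta_pos":[0,20,0],"rot":[0,0,0],"jaw":0},{"delta_pos":[0,0,0],"rot":[0,0,0],"jaw":0}]'
python3 - <<'E'
from h import *
st()
im=arm.get_image('scene')[:,:,::-1]; a=cv2.resize(im[110:310,200:400],None,fx=2,fy=2)
b=cv2.resize(arm.get_image('top')[200:350,200:400,::-1],None,fx=2,fy=2)
cv2.imwrite('pics/3.png',np.hstack([a,np.vstack([b,np.zeros((100,400,3),np.uint8)])]))
E
```

```text
clock: 3.0
position: [512.1, 41.5, 120.1]
ee_rot: [0.067, -0.704, 0.705, -0.062]
contact_force: [-0.8, 0.2, 0.2]
gripper_width: 0.3
t 3.0 drive-frame tcp [  3.4  95.8 120.1] F drive [-0.7  0.3  0.2] w 0.3
tool axes in drive (cols)
 [[-1.    -0.008 -0.   ]
 [ 0.    -0.    -1.   ]
 [ 0.008 -1.     0.   ]] rotvec to align [-0.    -0.     0.008]
```

View pics/3.png

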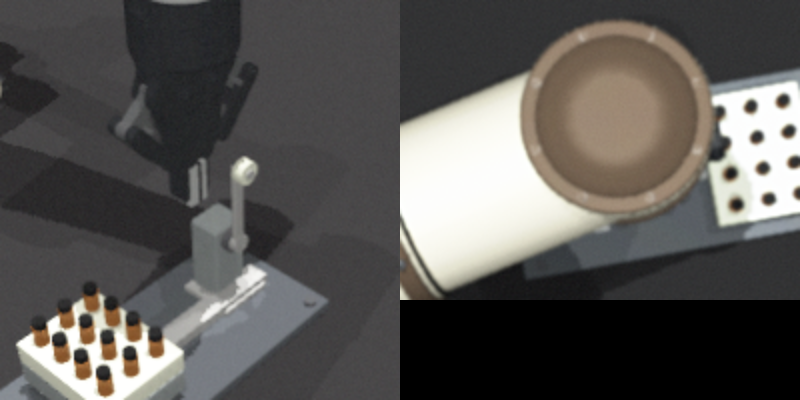

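The fingers are closed and down on the carriage side of the upright roller arm (roller at crop 244,170, fingertips at 195,203) with clear space on all sides. First part of the push follows.

```bash
python3 -m creep '[{"delta_pos":[-2,0,-6],"rot":[0,0,0],"jaw":0},{"delta_pos":[-2,0,-6],"rot":[0,0,0],"jaw":0},{"delta_pos":[0,0,-6],"rot":[0,0,0],"jaw":0},{"delta_pos":[0,0,-6],"rot":[0,0,0],"jaw":0},{"delta_pos":[0,0,-6],"rot":[0,0,0],"jaw":0},{"delta_pos":[0,0,-6],"rot":[0,0,0],"jaw":0},{"delta_pos":[0,0,-6],"rot":[0,0,0],"jaw":0},{"delta_pos":[0,0,-6],"rot":[0,0,0],"jaw":0},{"delta_pos":[0,0,-6],"rot":[0,0,0],"jaw":0},{"delta_pos":[0,0,-6],"rot":[0,0,0],"jaw":0}]'
cat > look.py <<'E'
from h import *
import sys
st()
im=np.ascontiguousarray(arm.get_image('scene')[:,:,::-1])
for m in ('long_roller','long_arm'): print(m,[(np.round(d['location'],1),round(d['p'],2)) for d in arm.find_in('scene',m)[:2]])
for th in (0,.4,.52,.65,.8,.95):
    print(th,proj('scene',W(p,[[11,150+75*np.sin(th),74+75*np.cos(th)]])).round(1))
cv2.imwrite(f'pics/{sys.argv[1]}.png',cv2.resize(im[130:280,250:400],None,fx=4,fy=4,interpolation=2))
E
python3 look.py 4
```

```text
clock: 3.93
position: [507.9, 101.9, 123.7]
ee_rot: [0.065, -0.704, 0.704, -0.065]
contact_force: [1.1, -1.1, 0.4]
gripper_width: 0.1
t 3.93 drive-frame tcp [ 10.3 155.9 123.7] F drive [ 0.9 -1.3  0.4] w 0.1
tool axes in drive (cols)
 [[-1. -0.  0.]
 [-0. -0. -1.]
 [ 0. -1.  0.]] rotvec to align [-0.  0.  0.]
long_roller []
long_arm [(array([321.2, 212.3]), 0.53)]
0 [[322.6 194.6]]
0.4 [[334.9 189.6]]
0.52 [[338.2 189.4]]
0.65 [[341.4 190. ]]
0.8 [[344.6 191.5]]
0.95 [[347.2 193.9]]
```

View pics/4.png

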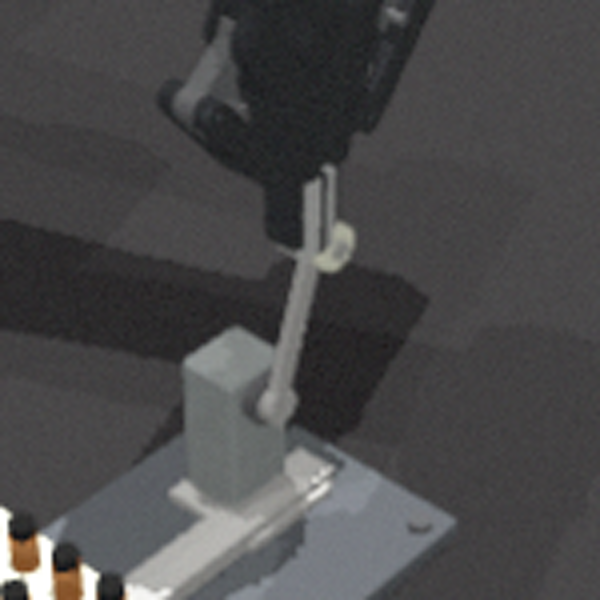

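The roller is at crop (340,243), i.e. pixel (335,191), so the lean is about 0.4 rad. The −1.3 N push force agrees with the spring. Another 22 mm should give about 45°, then hold.

```bash
python3 -m creep '[{"delta_pos":[0,0,-4],"rot":[0,0,0],"jaw":0},{"delta_pos":[0,0,-4],"rot":[0,0,0],"jaw":0},{"delta_pos":[0,0,-4],"rot":[0,0,0],"jaw":0},{"delta_pos":[0,0,-4],"rot":[0,0,0],"jaw":0},{"delta_pos":[0,0,-3],"rot":[0,0,0],"jaw":0},{"delta_pos":[0,0,-3],"rot":[0,0,0],"jaw":0},{"delta_pos":[0,0,0],"rot":[0,0,0],"jaw":0},{"delta_pos":[0,0,0],"rot":[0,0,0],"jaw":0},{"delta_pos":[0,0,0],"rot":[0,0,0],"jaw":0},{"delta_pos":[0,0,0],"rot":[0,0,0],"jaw":0}]'; python3 look.py 5
```

```text
clock: 4.92
position: [504.4, 123.2, 124.2]
ee_rot: [-0.064, 0.704, -0.704, 0.065]
contact_force: [-0.3, 0.1, 4.6]
gripper_width: -0.1
t 4.92 drive-frame tcp [ 10.8 177.6 124.2] F drive [-0.3  0.2  4.6] w -0.1
tool axes in drive (cols)
 [[-1.     0.001  0.   ]
 [-0.     0.    -1.   ]
 [-0.001 -1.    -0.   ]] rotvec to align [ 0.     0.    -0.001]
long_roller [(array([325.2, 209.4]), 0.77)]
long_arm [(array([324. , 207.2]), 0.77)]
0 [[322.6 194.6]]
0.4 [[334.9 189.6]]
0.52 [[338.2 189.4]]
0.65 [[341.4 190. ]]
0.8 [[344.6 191.5]]
0.95 [[347.2 193.9]]
```

View pics/5.png

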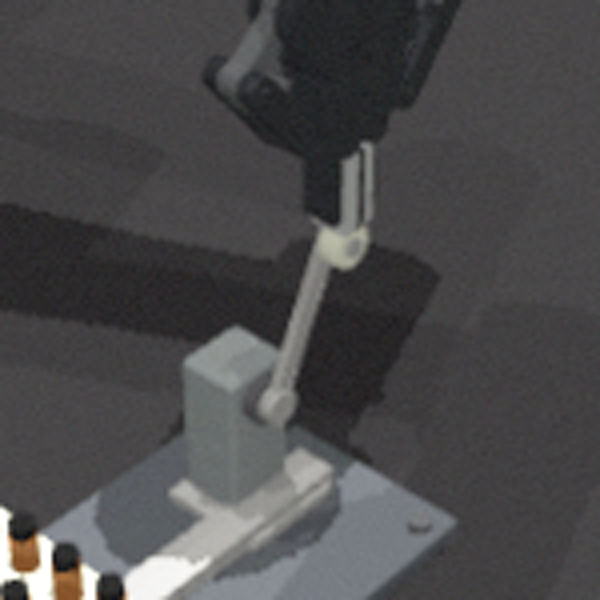

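Run:
```python
from h import *
s=arm.read_state()
for dz in (0,10,20,30): print(dz,(4*(proj('scene',s['position']+[0,0,dz])-[250,130])).round(0))
for th in np.arange(.3,1.2,.1): print(round(th,2),(4*(proj('scene',W(p,[[11,150+75*np.sin(th),74+75*np.cos(th)],[11,150,74]]))-[250,130])).round(0).tolist())
im=np.ascontiguousarray(arm.get_image('scene')[130:280,250:400,::-1])
im2=cv2.resize(im[20:95,40:115],None,fx=8,fy=8,interpolation=cv2.INTER_CUBIC)
im2=cv2.convertScaleAbs(im2,alpha=1.8,beta=10)
cv2.imwrite('pics/6.png',im2)
m=arm.masks_of('scene','long_roller')
for d in m:
    r,c=np.nonzero(d['pixels']); print(d['p'],c.min(),c.max(),r.min(),r.max(),len(r))
```

```text
0 [[336. 278.]]
10 [[336. 258.]]
20 [[337. 238.]]
30 [[337. 217.]]
0.3 [[328.0, 241.0], [290.0, 407.0]]
0.4 [[340.0, 238.0], [290.0, 407.0]]
0.5 [[351.0, 238.0], [290.0, 407.0]]
0.6 [[361.0, 239.0], [290.0, 407.0]]
0.7 [[370.0, 242.0], [290.0, 407.0]]
0.8 [[378.0, 246.0], [290.0, 407.0]]
0.9 [[386.0, 252.0], [290.0, 407.0]]
1.0 [[392.0, 259.0], [290.0, 407.0]]
1.1 [[397.0, 268.0], [290.0, 407.0]]
0.66 314 340 188 235 314
```

View pics/6.png

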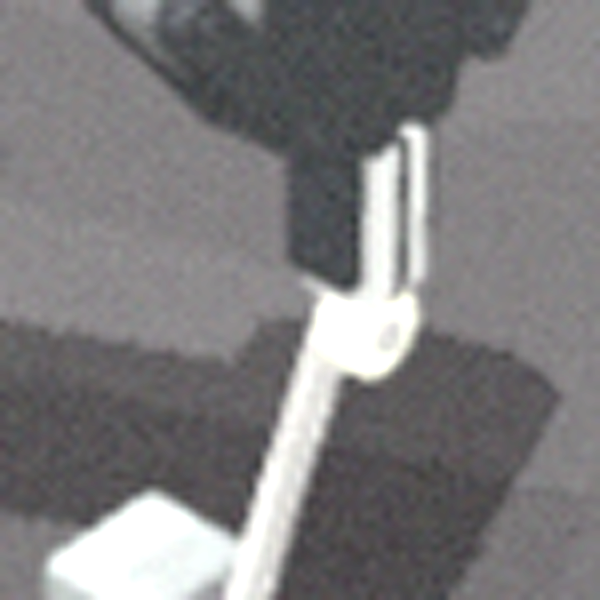

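Run:
```python
from h import *
for P in ([512.1,41.5,120.1],[512,41.5,145]):
  for o in ([0,0,0],[11,-14,0],[11,14,0],[-11,-14,0]): print(P,o,(2*(proj('scene',np.array(P)+W([0,0,p[2]],[o])[0])-[200,110])).round(0))
im=cv2.imread('pics/3.png')[120:270,120:320]
cv2.imwrite('pics/7.png',cv2.convertScaleAbs(cv2.resize(im,None,fx=4,fy=4,interpolation=2),alpha=1.8,beta=10))
```

```text
[512.1, 41.5, 120.1] [0, 0, 0] [[190. 227.]]
[512.1, 41.5, 120.1] [11, -14, 0] [[188. 242.]]
[512.1, 41.5, 120.1] [11, 14, 0] [[213. 225.]]
[512.1, 41.5, 120.1] [-11, -14, 0] [[167. 230.]]
[512, 41.5, 145] [0, 0, 0] [[189. 201.]]
[512, 41.5, 145] [11, -14, 0] [[186. 216.]]
[512, 41.5, 145] [11, 14, 0] [[213. 199.]]
[512, 41.5, 145] [-11, -14, 0] [[165. 204.]]
```

View pics/7.png

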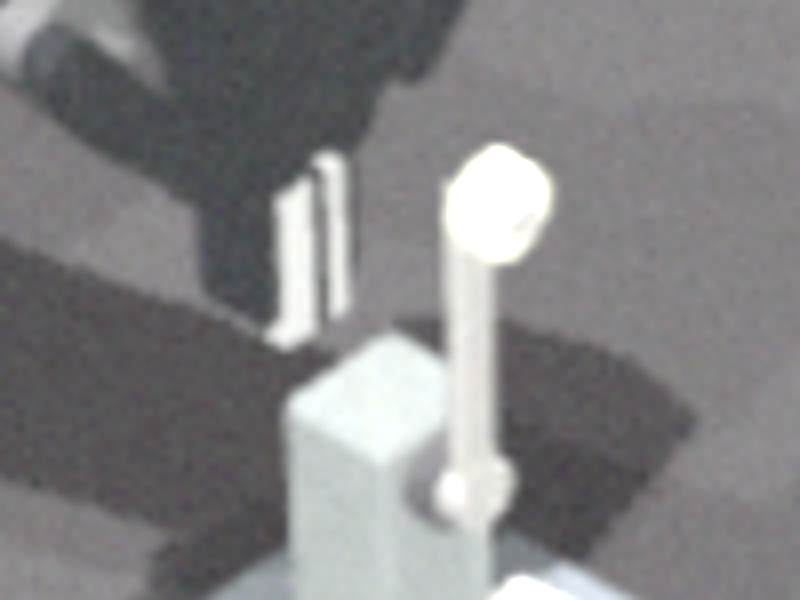

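The picture-4/5 evidence shows the fingertips standing about 26–30 mm higher than the reported TCP: projected TCP row 278 against the seen tip at about 230. So the tip rode up onto the roller (+4.6 N vertical) at a lean of about 0.5. I'll back off, go about 28 mm lower and push again.

```bash
python3 -m creep '[{"delta_pos":[0,0,7],"rot":[0,0,0],"jaw":0},{"delta_pos":[0,0,7],"rot":[0,0,0],"jaw":0},{"delta_pos":[0,0,7],"rot":[0,0,0],"jaw":0},{"delta_pos":[0,0,7],"rot":[0,0,0],"jaw":0},{"delta_pos":[0,0,7],"rot":[0,0,0],"jaw":0},{"delta_pos":[0,0,7],"rot":[0,0,0],"jaw":0},{"delta_pos":[0,0,8],"rot":[0,0,0],"jaw":0},{"delta_pos":[0,0,8],"rot":[0,0,0],"jaw":0},{"delta_pos":[0,0,8],"rot":[0,0,0],"jaw":0},{"delta_pos":[0,0,8],"rot":[0,0,0],"jaw":0}]'; python3 -c "from h import *; st()"
python3 -m creep '[{"delta_pos":[0,0,0],"rot":[0,0,0],"jaw":0},{"delta_pos":[0,7,0],"rot":[0,0,0],"jaw":0},{"delta_pos":[0,7,0],"rot":[0,0,0],"jaw":0},{"delta_pos":[0,7,0],"rot":[0,0,0],"jaw":0},{"delta_pos":[0,7,0],"rot":[0,0,0],"jaw":0},{"delta_pos":[0,0,0],"rot":[0,0,0],"jaw":0},{"delta_pos":[0,0,0],"rot":[0,0,0],"jaw":0},{"delta_pos":[0,0,0],"rot":[0,0,0],"jaw":0},{"delta_pos":[0,0,0],"rot":[0,0,0],"jaw":0},{"delta_pos":[0,0,0],"rot":[0,0,0],"jaw":0}]'
python3 - <<'E'
from h import *
st()
im=arm.get_image('scene')[170:270,260:360,::-1]
cv2.imwrite('pics/8.png',cv2.convertScaleAbs(cv2.resize(im,None,fx=6,fy=6,interpolation=2),alpha=1.8,beta=10))
print(6*(proj('scene',[arm.read_state()['position']])-[260,170]))
E
```

```text
clock: 6.0
position: [517.5, 49.7, 124.1]
ee_rot: [-0.064, 0.704, -0.704, 0.065]
contact_force: [0.0, -0.7, -0.7]
gripper_width: -0.4
t 6.0 drive-frame tcp [ 10.2 102.9 124.1] F drive [-0.1 -0.7 -0.7] w -0.4
tool axes in drive (cols)
 [[-1.     0.001 -0.   ]
 [ 0.     0.001 -1.   ]
 [-0.001 -1.    -0.001]] rotvec to align [ 0.001 -0.    -0.001]
clock: 6.83
position: [517.9, 50.5, 96.2]
ee_rot: [-0.064, 0.704, -0.704, 0.065]
contact_force: [0.9, -0.6, -0.3]
gripper_width: -0.0
t 6.83 drive-frame tcp [ 10.8 103.6  96.2] F drive [ 0.8 -0.8 -0.3] w -0.0
tool axes in drive (cols)
 [[-1.     0.001  0.   ]
 [-0.     0.    -1.   ]
 [-0.001 -1.    -0.   ]] rotvec to align [ 0.     0.    -0.001]
[[255.2545944 390.6108778]]
```

View pics/8.png

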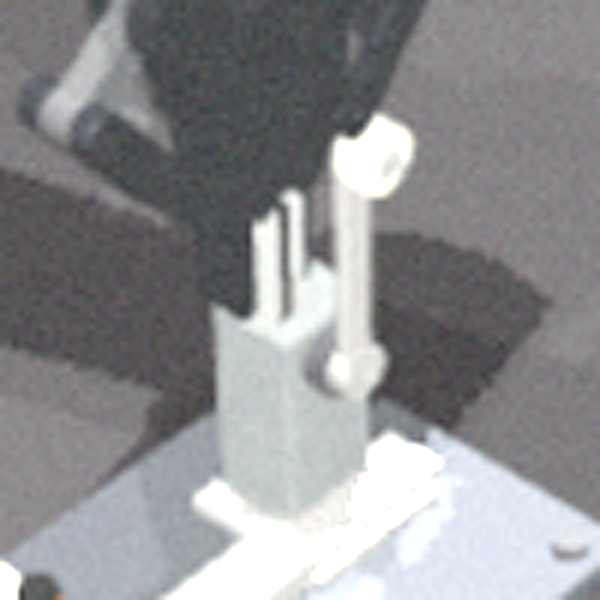

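Run:
```python
from h import *
s=arm.read_state()['position']
im=np.ascontiguousarray(arm.get_image('top')[:,:,::-1])
for z in (100,250,300,350,400):
    u=proj('top',[[s[0],s[1],z]])[0]; print(z,u.round(1)); cv2.drawMarker(im,tuple(int(round(a)) for a in u),(0,0,255),0,6,1)
sc=np.ascontiguousarray(arm.get_image('scene')[:,:,::-1])
for z in range(100,350,25):
    u=proj('scene',[[s[0],s[1],z]])[0]; cv2.drawMarker(sc,tuple(int(round(a)) for a in u),(0,0,255),0,6,1)
a=cv2.resize(im[180:330,210:410],None,fx=2,fy=2); b=cv2.convertScaleAbs(cv2.resize(sc[20:280,210:410],None,fx=2,fy=2),alpha=1.6,beta=20)
a=cv2.copyMakeBorder(a,0,b.shape[0]-a.shape[0],0,0,0)
cv2.imwrite('pics/9.png',np.hstack([b,a]))
```

```text
100 [309.2 280.6]
250 [306.2 273.8]
300 [305.  270.9]
350 [303.5 267.5]
400 [301.9 263.7]
```

View pics/9.png

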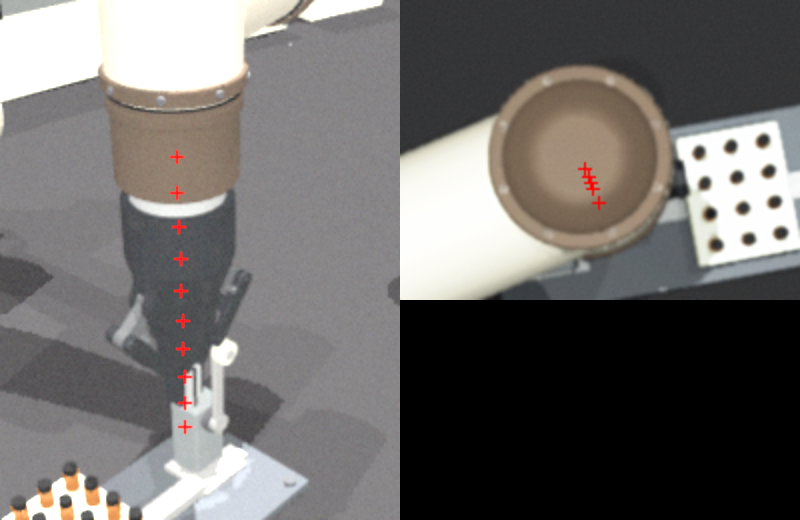

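The gripper axis matches the cameras sideways (markers on its centre line in both views), so the offset is in height only: the real tip ends about 26–33 mm above the reported TCP. I'll go 12 mm lower and push to drive y≈167.

```bash
python3 -m creep '[{"delta_pos":[2,6,0],"rot":[0,0,0],"jaw":0},{"delta_pos":[1,6,0],"rot":[0,0,0],"jaw":0},{"delta_pos":[0,0,-7],"rot":[0,0,0],"jaw":0},{"delta_pos":[0,0,-7],"rot":[0,0,0],"jaw":0},{"delta_pos":[0,0,-7],"rot":[0,0,0],"jaw":0},{"delta_pos":[0,0,-7],"rot":[0,0,0],"jaw":0},{"delta_pos":[0,0,-6],"rot":[0,0,0],"jaw":0},{"delta_pos":[0,0,-6],"rot":[0,0,0],"jaw":0},{"delta_pos":[0,0,-6],"rot":[0,0,0],"jaw":0},{"delta_pos":[0,0,-6],"rot":[0,0,0],"jaw":0}]'; python3 -c "from h import *; st()"
python3 -m creep '[{"delta_pos":[0,0,-4],"rot":[0,0,0],"jaw":0},{"delta_pos":[0,0,-4],"rot":[0,0,0],"jaw":0},{"delta_pos":[0,0,-3],"rot":[0,0,0],"jaw":0},{"delta_pos":[0,0,0],"rot":[0,0,0],"jaw":0},{"delta_pos":[0,0,0],"rot":[0,0,0],"jaw":0},{"delta_pos":[0,0,0],"rot":[0,0,0],"jaw":0},{"delta_pos":[0,0,0],"rot":[0,0,0],"jaw":0},{"delta_pos":[0,0,0],"rot":[0,0,0],"jaw":0},{"delta_pos":[0,0,0],"rot":[0,0,0],"jaw":0},{"delta_pos":[0,0,0],"rot":[0,0,0],"jaw":0}]'; python3 look.py 10
```

```text
clock: 7.82
position: [504.8, 101.0, 83.7]
ee_rot: [0.065, -0.704, 0.704, -0.064]
contact_force: [-0.1, -3.6, 0.4]
gripper_width: -0.3
t 7.82 drive-frame tcp [  7.1 155.7  83.7] F drive [-0.7 -3.5  0.4] w -0.3
tool axes in drive (cols)
 [[-1.    -0.001  0.   ]
 [-0.    -0.001 -1.   ]
 [ 0.001 -1.     0.001]] rotvec to align [-0.001  0.     0.001]
clock: 8.65
position: [503.1, 111.6, 83.9]
ee_rot: [0.065, -0.704, 0.704, -0.065]
contact_force: [-0.7, -3.6, 2.4]
gripper_width: -0.1
t 8.65 drive-frame tcp [  7.4 166.4  83.9] F drive [-1.3 -3.4  2.4] w -0.1
tool axes in drive (cols)
 [[-1. -0. -0.]
 [ 0.  0. -1.]
 [ 0. -1. -0.]] rotvec to align [ 0. -0.  0.]
long_roller [(array([324. , 213.9]), 0.7)]
long_arm [(array([325.8, 214.9]), 0.62)]
0 [[322.6 194.6]]
0.4 [[334.9 189.6]]
0.52 [[338.2 189.4]]
0.65 [[341.4 190. ]]
0.8 [[344.6 191.5]]
0.95 [[347.2 193.9]]
```

View pics/10.png

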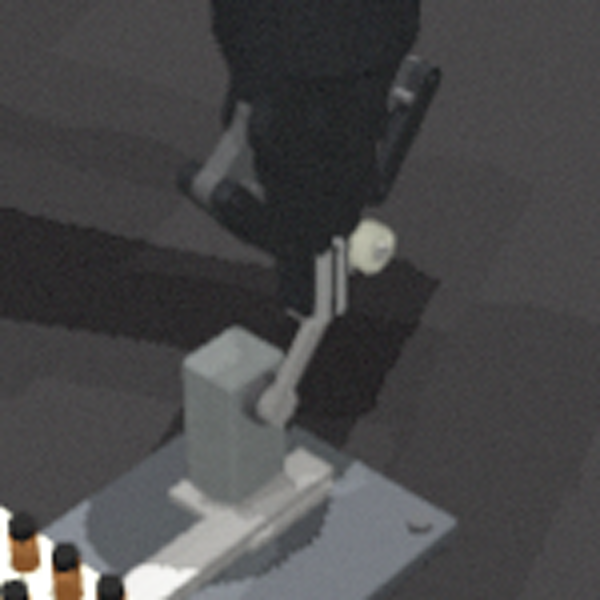

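The arm now leans by about 0.75–0.8 rad (roller at crop 372,247; model for 0.8 is 378,246). The 4.2 N contact force agrees. I'll hold a bit longer, then back off with the arm following and lift away.

```bash
python3 -m creep '[{"delta_pos":[0,0,0],"rot":[0,0,0],"jaw":0},{"delta_pos":[0,0,0],"rot":[0,0,0],"jaw":0},{"delta_pos":[0,0,0],"rot":[0,0,0],"jaw":0},{"delta_pos":[0,0,0],"rot":[0,0,0],"jaw":0},{"delta_pos":[0,0,0],"rot":[0,0,0],"jaw":0},{"delta_pos":[0,0,6],"rot":[0,0,0],"jaw":0},{"delta_pos":[0,0,6],"rot":[0,0,0],"jaw":0},{"delta_pos":[0,0,6],"rot":[0,0,0],"jaw":0},{"delta_pos":[0,0,6],"rot":[0,0,0],"jaw":0},{"delta_pos":[0,0,6],"rot":[0,0,0],"jaw":0}]'
python3 -m creep '[{"delta_pos":[0,0,6],"rot":[0,0,0],"jaw":0},{"delta_pos":[0,0,6],"rot":[0,0,0],"jaw":0},{"delta_pos":[0,0,6],"rot":[0,0,0],"jaw":0},{"delta_pos":[0,0,8],"rot":[0,0,0],"jaw":0},{"delta_pos":[0,0,8],"rot":[0,0,0],"jaw":0},{"delta_pos":[0,0,0],"rot":[0,0,0],"jaw":0},{"delta_pos":[0,-20,0],"rot":[0,0,0],"jaw":0},{"delta_pos":[0,-25,0],"rot":[0,0,0],"jaw":0},{"delta_pos":[0,-25,0],"rot":[0,0,0],"jaw":0},{"delta_pos":[0,-25,0],"rot":[0,0,0],"jaw":0}]'
python3 -m creep '[{"delta_pos":[0,-20,0],"rot":[0,0,0],"jaw":0},{"delta_pos":[0,-10,0],"rot":[0,0,0],"jaw":0},{"delta_pos":[0,0,0],"rot":[0,0,0],"jaw":0},{"delta_pos":[0,0,0],"rot":[0,0,0],"jaw":0},{"delta_pos":[0,0,0],"rot":[0,0,0],"jaw":0},{"delta_pos":[0,0,0],"rot":[0,0,0],"jaw":0},{"delta_pos":[0,0,0],"rot":[0,0,0],"jaw":0},{"delta_pos":[0,0,0],"rot":[0,0,0],"jaw":0},{"delta_pos":[0,0,0],"rot":[0,0,0],"jaw":0},{"delta_pos":[0,0,0],"rot":[0,0,0],"jaw":0}]'
python3 - <<'E'
from h import *
st(); cv2.imwrite('pics/11.png',cv2.resize(arm.get_image('scene')[80:430,100:400,::-1],None,fx=1.7,fy=1.7))
E
```

```text
clock: 9.63
position: [509.9, 82.2, 84.5]
ee_rot: [-0.064, 0.705, -0.704, 0.066]
contact_force: [-0.2, -0.5, 6.1]
gripper_width: -0.0
clock: 10.47
position: [514.1, 48.6, 179.0]
ee_rot: [0.065, -0.704, 0.704, -0.064]
contact_force: [0.9, 0.2, -0.2]
gripper_width: 0.1
clock: 11.3
position: [514.8, 48.8, 208.5]
ee_rot: [0.065, -0.704, 0.704, -0.064]
contact_force: [-0.4, -0.6, 0.8]
gripper_width: 0.3
t 11.3 drive-frame tcp [  7.4 102.5 208.5] F drive [-0.5 -0.5  0.8] w 0.3
tool axes in drive (cols)
 [[-1.    -0.001  0.   ]
 [-0.    -0.    -1.   ]
 [ 0.001 -1.     0.   ]] rotvec to align [-0.     0.     0.001]
```

View pics/11.png

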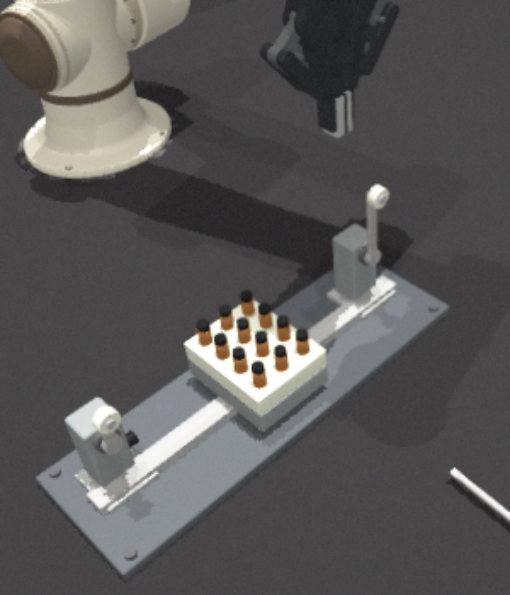

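The long arm is upright again: its roller maps to pixel (322,195), the same as at the start. The short arm is undisturbed and the gripper is well clear.

```bash
python3 -c "
from bench import arm
print(arm.job_done())"
```

```text
the job is handed in; nothing more can be done
None
```

The long-armed switch was pushed away from the carriage to about 0.75–0.8 rad (roughly 45°), held for about 1 s, then let spring back. I handed the job in at about 11.4 s on the robot's clock. `job_done` gives no verdict, and I had no direct reading of the arm's angle. The lean comes from the picture, and the contact force of about 4.2 N fits the spring.

- **First push failed:** the closed fingertips rode up onto the roller at a lean of about 0.5 rad, just short of the 0.52 trip point. The pictures showed the tips about 26–33 mm higher than the reported TCP height. I backed off, went 40 mm lower in all and pushed again.
- **During release:** a vertical force of 6.1 N showed briefly as I backed off, with the fingers still near the arm. It was gone at the next reading.
- **Last checks:** in the last picture the long arm's roller was back at its starting pixel (322,195). The short arm looked upright and untouched. The gripper was lifted clear, with under 1 N on each axis, which is noise level.
- **Disagreement:** the fingertip height offset was never explained. The drive's pose fit agreed with the pictures only to about 3 mm.

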